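Draw the ball-ended hand-rest stick out of its tube and lay it on the rest

TASK

Draw the painter's hand-rest stick, the one with the ball on its end, all the way out of its horizontal tube and lay it in both notches of the wooden stick rest, with the middle of the stick over the middle of the rest. Leave the plain stick where it is in the other tube.

Things in the scene. Friction and masses are not known exactly. Their poses are not given: they have to be found in the camera images.
- ball_stick: Wooden stick, 14 mm thick, 240 mm long, 40 g, loose in its tube (axis 42 mm above the table). Origin on its axis at mid-length; its y axis runs along it, away from the 24 mm ball, which fills y = -120 to -96 mm (it may be rolled). At the start 144 mm of it is inside: the tube's mouth lies at y = -18 to -30 mm on the stick. Grip the bare part between, y = -85 to -45 mm.
- ball_tube: Cardboard tube holding the ball stick, level on a dark wooden stand fixed to the table: 28 mm outside, 22 mm bore, 165 mm long. Origin on the table under its middle; z up, tube along y, axis 46 mm above the table. Open mouth at y = -82.5 mm (robot's right); the +y end is closed by a black cap. The stick slides freely in it; draw it out along -y.
- plain_stick: The other stick, to be left alone: same wood, thickness and length, but no ball (both ends flat). Origin on its axis at mid-length, y axis along it. It lies in the same way in a second tube like the first, which may be the nearer or the farther one.
- stick_rest: Light wooden rest fixed to the table: base 80 x 70 x 10 mm and two uprights 8 mm thick at y = -24 and +24 mm, each with a 90 degree V notch open upward: bottom 35 mm, top 56 mm above the table, 42 mm wide there. Origin on the table under its middle, z up. A stick lies along its y axis, either way round; seated, its axis is 45 mm above the table.

How it is judged (in metres and radians):
On the way:
1. the ball stick is drawn wholly out of the mouth of its tube (y of ball_stick in the frame of ball_tube below -0.203 m), for 0.1 s.
At the end, for the whole second after the job is handed in: The ball stick lies at rest in both notches of the stick rest: its axis along the rest within 10 degrees, its middle within 20 mm of the rest's middle lengthways and 10 mm sideways, and 38 to 52 mm above the table (x of ball_stick in the frame of stick_rest between -0.01 and 0.01 m and y of ball_stick in the frame of stick_rest between -0.02 and 0.02 m and z of ball_stick in the frame of stick_rest between 0.038 and 0.052 m and angle between the y axis of ball_stick and the y axis of stick_rest, either way round below 0.17 rad and linear speed of ball_stick below 0.02 m/s); the robot touches nothing.
It fails at once if the plain stick is moved more than 15 mm (distance of plain_stick from where it was at the start of the episode above 0.015 m).
It also fails if it takes over 48 s, if anything falls off the work surface, if the arm or the gripper's body presses on something with over 40 N, if the wrist force passes 120 N, or if a joint passes its speed limit or range.

ROBOT

A 6-joint arm with a two-finger parallel gripper is mounted at the origin on a cart in front of the work surface, level with it; the furniture and walls round the work are solid. World frame = base frame: x ahead of the robot, y to its left, z up, the work surface at z = 0. Lengths are in mm, angles in degrees, forces in N, time in s.
With the tool pointing down it reaches from about 325 to 900 mm from the base axis. Payload 6.1 kg.
Tool frame: the origin (TCP) lies on the centre line of the jaws, within the pads' length; the fingertips stand 22 mm ahead of it and the grasp point (between the pads) lies 3 mm ahead of it; z points along the fingers, y is the line along which they close (so a half turn about z gives the same grasp; the last joint's range is limited). The gripper opens to 85 mm and grips with 20 to 120 N. Pads are 22 mm wide; open, the fingers measure 114 mm over their backs; the gripper's body (76 mm by 85 mm) begins 54 mm behind the grasp point. The pads swing forward as they close: fully open they stand 13 mm farther back than shut.
Start: joints at [-7.225, 12.628, 87.462, -0, 79.91, -7.225], TCP at [624.993, -0.003, 253.3] pointing down, gripper open.
Joint ranges: [-170.65, 170.65], [-52.31, 119.04], [5.05, 147.46], [-71.25, 251.25], [11.57, 151.72], [-153.62, 153.62]. Speed limits (degrees/s): [147.25, 147.25, 172.46, 180, 180, 180].

INTERFACE

Orientations are given as [roll, pitch, yaw] about the fixed x, y, z axes, in that order (R = Rz(yaw) Ry(pitch) Rx(roll)).
In Python, from workcell import manip gives the robot as it stands.
- The arm moves only by the shell command python3 -m creep 'ROWS' [OPENING] [FORCE]. ROWS is JSON, a list of rows, each an object of numbers: "dx", "dy", "dz": the shift along the tool's x, y, z in m; "twist": the turn about the tool's z in degrees. A call has 1 to 20 rows; each row shifts and turns the commanded pose from where the row before left it, along the tool's axes as they then stand; what a row does not reach is not made up. A row lasts 1/8 s, in which the tool goes at most 62.5 mm and 10.7 degrees, less where a joint would pass 70% of its speed; a pose out of reach is approached as far as the arm can. A call with a gripper value outside its range is refused whole. OPENING is the finger opening in m, from 0 to 0.0854, set as the call begins (- or left out, the last holds). The fingers move at their own pace and stop on an object; FORCE is the grip in N (left out, the last holds). Time passes only in rows, so rows that do not move let the fingers close. It gives the time, the measured TCP pose, the force, the opening and the grip force at its end, in the units of the state.
- manip.read_state(): the state, without advancing time (a new reading comes with each control period).
- manip.capture(name): name is "scene" or "side" or "wrist"; returns a dict with "color" (480x640x3 uint8, blue, green, red), "camera_matrix" (3x3 intrinsics, pixels), "rvec" (rotation vector, rad) and "tvec" (3), from world to camera coordinates, as OpenCV has them. Camera axes: x right, y down, z forward; pixel columns grow to the right and rows downward; lengths in mm; the calibration is good to about 2 mm. A picture is of the moment at which its call begins. There is no depth.
- manip.finish_job(): hands the job in; it is judged then, once.
Trained networks look in the newest picture that a camera, given by its name, has taken for a name from the list of things; names that differ only in an ending like _2 or _b are one class to them, and where a whole thing is asked for, a point or a joint stands for the part that bears it (a point fixed in the world has none). Each returns a list of dicts, best first, with "confidence" (0 to 1); they miss things now and then, are a little off and sometimes report something else, mostly with a low value. They report only what shows in the picture. A call takes as long as a camera call.
- manip.find_in(camera, thing): "box" ([left, top, right, bottom] in pixels, round what is visible of it).
- manip.cut_out(camera, thing): "region" (480x640 bool, what is visible of it) and "box" ([left, top, right, bottom] in pixels, round what is visible of it).
The state is a dict: "time_s": time; "joints": joint angles; "joint_velocities": joint speeds; "joint_torque": joint torques, N m; "tcp_pos": TCP position; "tool_rot": TCP orientation; "ft_force": force on the tool from outside, world axes, zero at the start; "ft_torque": the same for the moment, N m; "opening": finger opening in mm; "grasp_force": force on a finger pad.
Only numpy, scipy, OpenCV 4.12 (cv2) and the standard library are available. Lean on these libraries where they do the work, as an engineer would, in place of code of your own. Each camera call takes 0.05 s, during which the arm holds its last target. There are 200 camera calls.

## Working session

There is one attempt and no reset: what is moved stays moved. The work goes in short steps, Python scripts to look and compute and a shell command to move; the robot and the scene stay as the last step left them, time stands still between calls to the robot, and variables do not carry over. Pictures are saved under pics/ and viewed, at most 10 in all, crops included, and the job is handed in when it is done.

```bash
mkdir -p pics; cat > h.py <<'E'
import numpy as np,cv2,json
from workcell import manip
def cap(n,save=None):
    c=manip.capture(n)
    if save: cv2.imwrite('pics/'+save,c['color'])
    return c
def ray(c,uv,z):
    K=np.array(c['camera_matrix'],float);R=cv2.Rodrigues(np.array(c['rvec'],float))[0];t=np.array(c['tvec'],float).ravel()
    o=-R.T@t
    d=R.T@np.linalg.inv(K)@np.array([uv[0],uv[1],1.]);return o+d*(z-o[2])/d[2]
def proj(c,p):
    return cv2.projectPoints(np.array(p,float).reshape(-1,1,3),np.array(c['rvec'],float),np.array(c['tvec'],float),np.array(c['camera_matrix'],float),None)[0].reshape(-1,2)
E
python3 - <<'E'
from h import *
ims=[]
for n in('scene','side','wrist'):
    c=cap(n,n+'0.png');ims.append(c['color'])
    R=cv2.Rodrigues(np.array(c['rvec'],float))[0];print(n,-R.T@np.array(c['tvec'],float).ravel(),R[2])
    for t in('ball_stick','ball_tube','plain_stick','stick_rest'):
        print(t,[(np.round(d['box']).tolist(),round(d['confidence'],2)) for d in manip.find_in(n,t)[:3]])
print(manip.read_state())
E
```

```text
scene [241.63227229 458.34656064 698.6181041 ] [ 0.35861905 -0.57834121 -0.73274404]
ball_stick [([299.0, 290.0, 322.0, 334.0], 0.59)]
ball_tube [([235.0, 328.0, 306.0, 429.0], 0.64)]
plain_stick [([208.0, 295.0, 249.0, 330.0], 0.63)]
stick_rest [([354.0, 194.0, 401.0, 236.0], 0.55)]
side [ 598.80565312 -792.19460219  382.96671391] [-0.05774782  0.92768814 -0.36886299]
ball_stick [([303.0, 220.0, 311.0, 248.0], 0.7)]
ball_tube [([295.0, 197.0, 316.0, 242.0], 0.61)]
plain_stick []
stick_rest [([258.0, 290.0, 318.0, 346.0], 0.78)]
wrist [624.08484225  82.71026687 372.52952517] [ 4.31623934e-04 -3.20261447e-01 -9.47329098e-01]
ball_stick [([131.0, 45.0, 187.0, 168.0], 0.67)]
ball_tube [([114.0, 0.0, 189.0, 49.0], 0.79)]
plain_stick [([286.0, 2.0, 306.0, 73.0], 0.62), ([113.0, 0.0, 187.0, 47.0], 0.53)]
stick_rest [([186.0, 355.0, 261.0, 439.0], 0.62)]
{'time_s': 0.75, 'joints': array([-7.22673845e+00,  1.26266125e+01,  8.74619747e+01, -1.64016724e-03,
        7.99096215e+01, -7.22686362e+00]), 'joint_velocities': array([ 0.05371342,  0.01569951,  0.00134708,  0.0290247 , -0.01383165,
       -0.0611769 ]), 'joint_torque': array([-1.03697250e-03, -4.96750903e+01, -3.89681554e+01, -1.91983891e-04,
        9.25404674e-04,  3.88602882e-05]), 'tcp_pos': array([ 6.24997616e+02, -3.13735431e-02,  2.53314848e+02]), 'tool_rot': array([1.79998426e+02, 1.82731804e-03, 9.00004125e+01]), 'ft_force': array([-0.29801644,  0.11741255, -0.09854369]), 'ft_torque': array([ 0.01480053, -0.04953834,  0.00433964]), 'grasp_force': 0.0, 'opening': 85.42188545341764}
```

View pics/scene0.png

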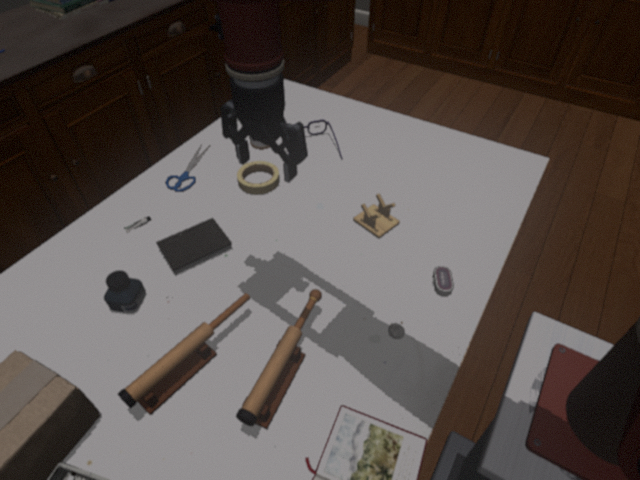

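View pics/wrist0.png

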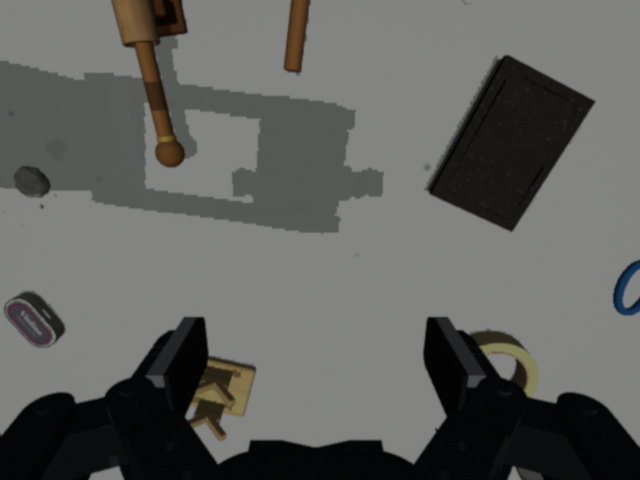

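The wrist picture shows the ball stick in the nearer tube: ball at about (170,152), mouth at about (140,43). The rest is at about (377,217) in the scene view. I'll zoom in on these.

```bash
python3 - <<'E'
from h import *
s=cv2.imread('pics/scene0.png');d=cv2.imread('pics/side0.png');w=cv2.imread('pics/wrist0.png')
def cr(i,x,y,ww,hh,k):return cv2.resize(i[y:y+hh,x:x+ww],None,fx=k,fy=k,interpolation=cv2.INTER_CUBIC)
A=cr(s,345,185,66,50+10,6) # 396x360
B=cr(d,250,280,66,60,6)    # side rest
C=cr(w,90,0,132,80,3)      # 396x240
D=cr(w,180,340,132,80,3)
cv2.imwrite('pics/z1.png',np.vstack([np.hstack([A,B]),np.hstack([C,D])])[:600])
E
```

```text
(no output)
```

View pics/z1.png

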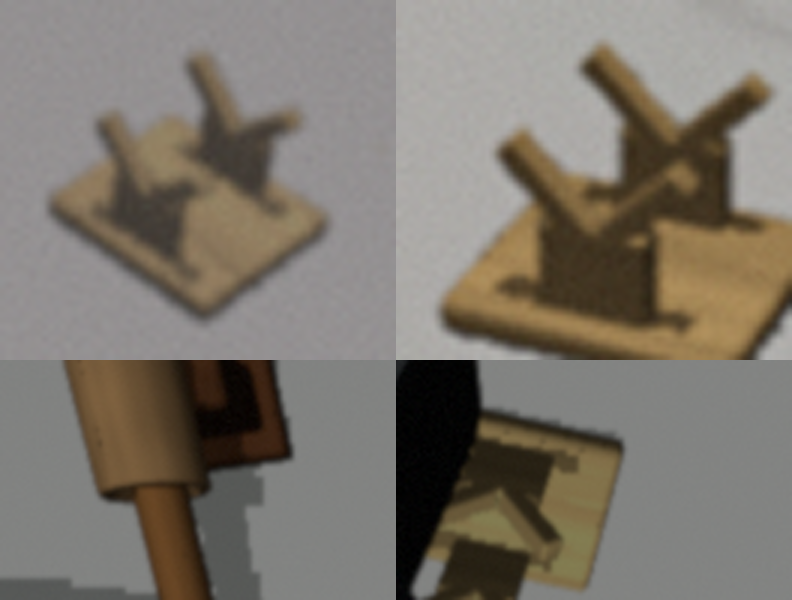

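```bash
python3 - <<'E'
from h import *
s=manip.capture('scene');d=manip.capture('side');w=manip.capture('wrist')
f=lambda o,p,k:(o[0]+p[0]/k,o[1]+p[1]/k)
for p in[(52,198),(205,312),(327,218),(170,118)]:print('base sc',ray(s,f((345,185),p,6),10).round(1))
for p in[(150,190),(240,132)]:print('V sc',ray(s,f((345,185),p,6),35).round(1))
for p in[(194,230),(284,138)]:print('V sd',ray(d,f((250,280),p,6),35).round(1))
print('V w',ray(w,f((180,340),(500-396,490-360),3),35).round(1))
print('ball w',ray(w,(170,152),42).round(1),'stick@mouth w',ray(w,f((90,0),(163,490-360),3),42).round(1))
print('mouth tube w',ray(w,f((90,0),(153,490-360),3),46).round(1))
for p in[(315,295)]:print('ball sc',ray(s,p,42).round(1))
for p in[(293,334),(248,417)]:print('tube sc',ray(s,p,46).round(1))
print('ball sd',ray(d,(307,243),42).round(1))
E
```

```text
base sc [ 552.1 -196.3   10. ]
base sc [ 477.4 -172.7   10. ]
base sc [ 460.2 -239.4   10. ]
base sc [ 534.5 -258.8   10. ]
V sc [ 512.7 -194.5   35. ]
V sc [ 498.4 -239.2   35. ]
V sd [ 501.4 -247.4   35. ]
V sd [ 517.1 -201.2   35. ]
V w [ 516.5 -190.9   35. ]
ball w [500.9  51.8  42. ] stick@mouth w [491.  134.5  42. ]
mouth tube w [490.  133.9  46. ]
ball sc [501.6  49.1  42. ]
tube sc [489.1 139.9  46. ]
tube sc [467.8 291.5  46. ]
ball sd [505.2  27.6  42. ]
```

Rest centre is at about (507,-217) with yaw about -17°. The stick has yaw about +7.3°, and the grip point is about (496,94).

```bash
python3 -m creep '[{"dx":0.012,"dy":-0.016,"dz":0.012},{"dx":0.012,"dy":-0.016,"dz":0.012},{"dx":0.012,"dy":-0.016,"dz":0.012},{"dx":0.012,"dy":-0.016,"dz":0.012},{"dx":0.012,"dy":-0.016,"dz":0.012},{"dx":0.012,"dy":-0.016,"dz":0.012},{"dx":0.011,"dy":-0.016,"dz":0.014},{"dx":0.011,"dy":-0.017,"dz":0.014},{"twist":-7.3},{}]' 0.055 60
python3 - <<'E'
from h import *
c=cap('wrist','w1.png')
for y in(-108,-65):print(y,proj(c,[[ -0.127*(y+108)+501.5,.992*(y+108)+51,42]]))
for t in('ball_stick','ball_tube','plain_stick'):
    print(t,[(np.round(d['box']).tolist(),round(d['confidence'],2)) for d in manip.find_in('wrist',t)[:3]])
st=manip.read_state();print(st['tcp_pos'],st['tool_rot'],st['opening'])
E
```

```text
-108 [[170.8481598  152.92958945]]
-65 [[157.76064513  99.31551063]]
ball_stick [([134.0, 43.0, 185.0, 168.0], 0.8)]
ball_tube [([115.0, 0.0, 188.0, 48.0], 0.69)]
plain_stick [([286.0, 0.0, 308.0, 72.0], 0.72)]
[6.24991557e+02 2.38785662e-02 2.53289572e+02] [-1.79998483e+02 -1.31484546e-03  9.00023203e+01] 85.38651053055327invalid input
```

View pics/w1.png

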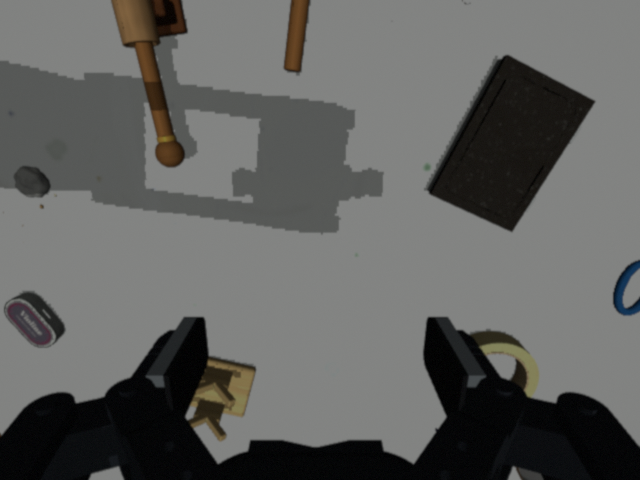

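The picture hasn't changed because the call was refused. I suspect rows missing some keys, so I'll give all four.

```bash
python3 -m creep '[{"dx":0.012,"dy":-0.016,"dz":0.012,"twist":0},{"dx":0.012,"dy":-0.016,"dz":0.012,"twist":0},{"dx":0.012,"dy":-0.016,"dz":0.012,"twist":0},{"dx":0.012,"dy":-0.016,"dz":0.012,"twist":0},{"dx":0.012,"dy":-0.016,"dz":0.012,"twist":0},{"dx":0.012,"dy":-0.016,"dz":0.012,"twist":0},{"dx":0.011,"dy":-0.016,"dz":0.014,"twist":0},{"dx":0.011,"dy":-0.017,"dz":0.014,"twist":0},{"dx":0,"dy":0,"dz":0,"twist":-7.3},{"dx":0,"dy":0,"dz":0,"twist":0}]' 0.055 60
python3 - <<'E'
from h import *
c=cap('wrist','w2.png')
for y in(-108,-65):print(y,proj(c,[[ -0.127*(y+108)+501.5,.992*(y+108)+51,42]]))
st=manip.read_state();print(st['tcp_pos'],st['tool_rot'],st['opening'])
E
```

```text
time_s: 2.35
tcp_pos: [496.0, 94.1, 153.4]
tool_rot: [180.0, 0.0, 97.3]
ft_force: [0.1, 0.2, 0.6]
opening: 54.9
grasp_force: 0.0
-108 [[316.51881101 309.47746174]]
-65 [[316.54998397 250.02395198]]
[496.26235892  94.02575956 153.60271805] [1.79962664e+02 6.75695252e-03 9.71657081e+01] 54.899039851929714
```

View pics/w2.png

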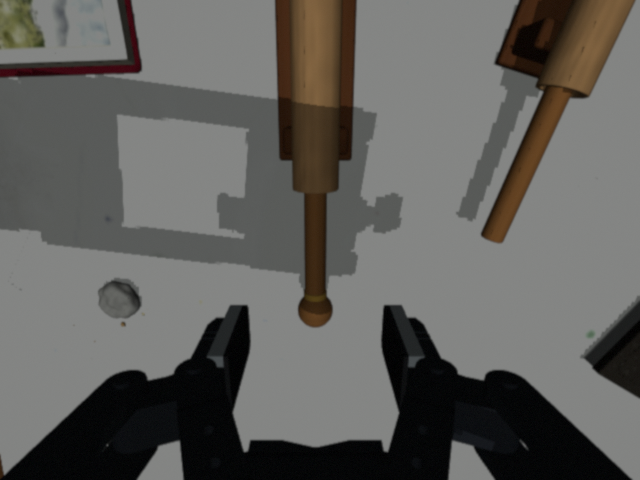

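The stick runs vertically in the image at column 315. The ball at (315,310) matches the prediction and the mouth is at row 190. I'll go down and grip.

```bash
python3 -m creep '[{"dx":0,"dy":0,"dz":0.02,"twist":0},{"dx":0,"dy":0,"dz":0.02,"twist":0},{"dx":0,"dy":0,"dz":0.02,"twist":0},{"dx":0,"dy":0,"dz":0.02,"twist":0},{"dx":0,"dy":0,"dz":0.018,"twist":0},{"dx":0,"dy":0,"dz":0.01,"twist":0},{"dx":0,"dy":0,"dz":0,"twist":0}]' && python3 -m creep '[{"dx":0,"dy":0,"dz":0,"twist":0},{"dx":0,"dy":0,"dz":0,"twist":0},{"dx":0,"dy":0,"dz":0,"twist":0},{"dx":0,"dy":0,"dz":0,"twist":0},{"dx":0,"dy":0,"dz":0,"twist":0},{"dx":0,"dy":0,"dz":0,"twist":0}]' 0.005 50
```

```text
time_s: 3.28
tcp_pos: [495.6, 93.9, 44.6]
tool_rot: [-179.9, -0.0, 97.3]
ft_force: [-0.1, 0.2, -0.2]
opening: 55.0
grasp_force: 0.0
time_s: 4.03
tcp_pos: [496.3, 94.0, 45.5]
tool_rot: [180.0, 0.0, 97.3]
ft_force: [0.9, -0.3, 1.3]
opening: 12.4
grasp_force: 48.7
```

```bash
python3 -m creep '[{"dx":0,"dy":0,"dz":-0.003,"twist":0},{"dx":-0.01,"dy":0,"dz":0,"twist":0},{"dx":-0.015,"dy":0,"dz":0,"twist":0},{"dx":-0.015,"dy":0,"dz":0,"twist":0},{"dx":-0.015,"dy":0,"dz":0,"twist":0},{"dx":-0.015,"dy":0,"dz":0,"twist":0}]'; python3 -m creep '[{"dx":-0.015,"dy":0,"dz":0,"twist":0},{"dx":-0.015,"dy":0,"dz":0,"twist":0},{"dx":-0.015,"dy":0,"dz":0,"twist":0},{"dx":-0.015,"dy":0,"dz":0,"twist":0},{"dx":-0.015,"dy":0,"dz":0,"twist":0},{"dx":-0.015,"dy":0,"dz":0,"twist":0},{"dx":-0.015,"dy":0,"dz":0,"twist":0},{"dx":-0.005,"dy":0,"dz":0,"twist":0},{"dx":0,"dy":0,"dz":0,"twist":0},{"dx":0,"dy":0,"dz":0,"twist":0}]'
python3 - <<'E'
from h import *
c=cap('wrist','w3.png');d=cap('side')
cv2.imwrite('pics/w3b.png',np.hstack([c['color'][:,120:520],d['color'][100:400,220:420].repeat(2,0).repeat(2,1)[:480]]))
E
```

```text
time_s: 4.78
tcp_pos: [505.0, 23.2, 48.3]
tool_rot: [-180.0, 0.0, 97.3]
ft_force: [0.6, 0.4, -1.3]
opening: 12.3
grasp_force: 48.6
time_s: 6.02
tcp_pos: [518.7, -84.2, 48.2]
tool_rot: [-180.0, -0.0, 97.3]
ft_force: [0.6, -0.5, -0.7]
opening: 12.3
grasp_force: 48.6
```

View pics/w3b.png

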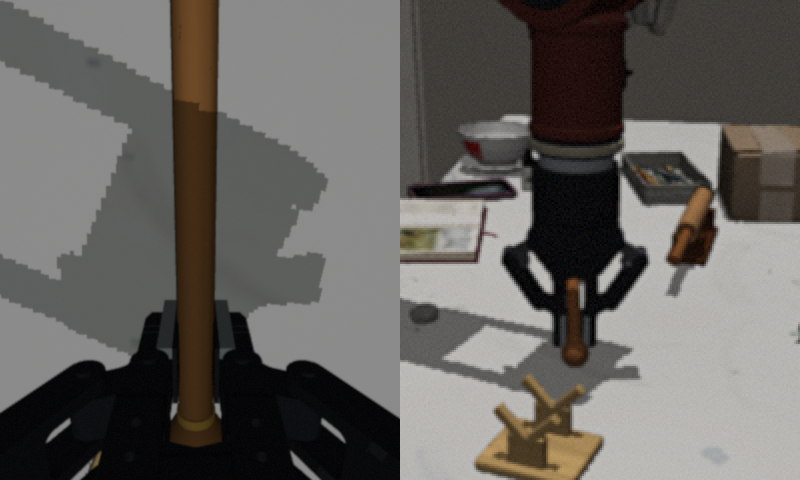

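The stick is fully out and held straight: in the wrist view it runs along column 315, with the ball at (315,432). Next I lift it, check tilt and grip offset, and turn toward the rest.

```bash
python3 -m creep '[{"dx":0,"dy":0,"dz":-0.02,"twist":0},{"dx":0,"dy":0,"dz":-0.025,"twist":0},{"dx":0,"dy":0,"dz":-0.025,"twist":0},{"dx":0,"dy":0,"dz":-0.02,"twist":5},{"dx":0,"dy":0,"dz":0,"twist":7},{"dx":0,"dy":0,"dz":0,"twist":7},{"dx":0,"dy":0,"dz":0,"twist":5.3},{"dx":0,"dy":0,"dz":0,"twist":0}]'
python3 - <<'E'
from h import *
c=cap('wrist');s=cap('scene');d=cap('side')
st=manip.read_state();p=st['tcp_pos'];print(p,st['tool_rot'])
a=np.radians(st['tool_rot'][2]-90);u=np.array([-np.sin(a),np.cos(a),0])
g=p+[0,0,-3]
for off in(-43,0,50,100,160,185):
    q=g+u*off;print(off,[proj(x,q).round(0).tolist() for x in(c,s,d)])
o=-cv2.Rodrigues(np.array(c['rvec']))[0].T@np.array(c['tvec']).ravel();print('cam',o)
def cr(i,x,y,ww,hh,k):return cv2.resize(i[y:y+hh,x:x+ww],None,fx=k,fy=k)
P=proj(s,g+u*60)[0].astype(int);Q=proj(d,g+u*60)[0].astype(int)
print('crops',P-[66,50],Q-[66,50])
cv2.imwrite('pics/z4.png',np.vstack([np.hstack([cr(s['color'],*(P-[66,50]),132,100,3),cr(d['color'],*(Q-[66,50]),132,100,3)]),cr(c['color'],122,180,396,150,2)]))
E
```

```text
time_s: 7.12
tcp_pos: [518.8, -84.1, 138.3]
tool_rot: [-180.0, -0.0, 73.1]
ft_force: [-0.2, 0.7, -0.4]
opening: 12.1
grasp_force: 48.7
[518.8014289  -84.3193912  138.24999387] [-1.79992109e+02 -8.92410229e-04  7.31140192e+01]
-43 [[[318.0, 437.0]], [[361.0, 201.0]], [[297.0, 226.0]]]
0 [[[318.0, 347.0]], [[344.0, 211.0]], [[308.0, 218.0]]]
50 [[[318.0, 217.0]], [[324.0, 224.0]], [[319.0, 210.0]]]
100 [[[318.0, 50.0]], [[303.0, 237.0]], [[328.0, 203.0]]]
160 [[[319.0, -228.0]], [[276.0, 254.0]], [[339.0, 195.0]]]
185 [[[319.0, -382.0]], [[265.0, 262.0]], [[343.0, 192.0]]]
cam [542.02594609  -5.03135831 257.54081517]
crops [254 176] [254 158]
```

View pics/z4.png

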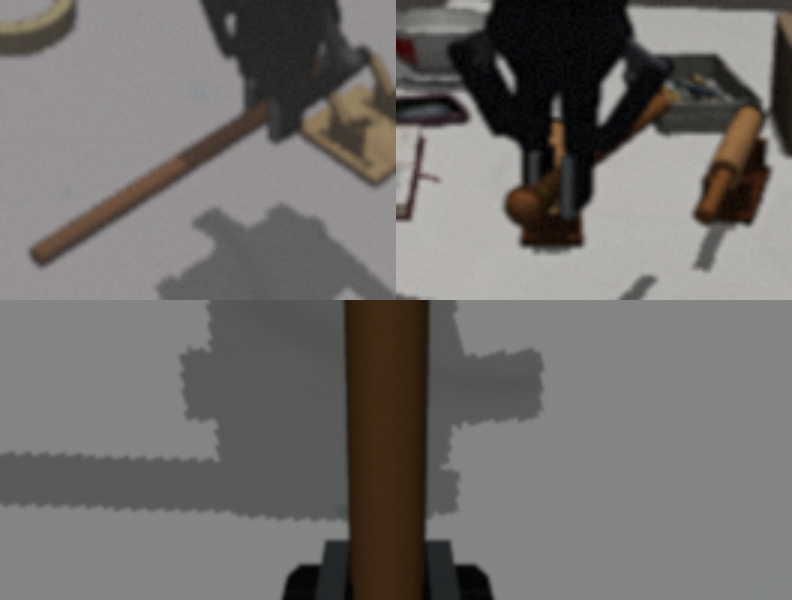

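The held stick is level. The far end at scene (267,262) and the ball at side (296,226) fit a grip about 62 mm from mid-stick. Now over the rest.

```bash
python3 -m creep '[{"dx":-0.02,"dy":0.003,"dz":0,"twist":0},{"dx":-0.025,"dy":0.003,"dz":0,"twist":0},{"dx":-0.025,"dy":0.003,"dz":0,"twist":0},{"dx":-0.025,"dy":0.003,"dz":0,"twist":0},{"dx":-0.025,"dy":0.003,"dz":0,"twist":0},{"dx":-0.025,"dy":0.004,"dz":0,"twist":0},{"dx":-0.025,"dy":0.004,"dz":0,"twist":0},{"dx":-0.022,"dy":0.004,"dz":0,"twist":0},{"dx":0,"dy":0,"dz":0.02,"twist":0},{"dx":0,"dy":0,"dz":0.02,"twist":0},{"dx":0,"dy":0,"dz":0.01,"twist":0},{"dx":0,"dy":0,"dz":0,"twist":0}]'
python3 - <<'E'
from h import *
c=cap('wrist');s=cap('scene');d=cap('side')
st=manip.read_state();p=st['tcp_pos'];print(p,st['tool_rot'])
a=np.radians(-17);R=np.array([[np.cos(a),-np.sin(a),0],[np.sin(a),np.cos(a),0],[0,0,1]])
M=np.array([[0,24,35],[21,24,56],[-21,24,56],[0,-24,35],[21,-24,56],[-21,-24,56],[40,35,10],[-40,35,10],[-40,-35,10],[40,-35,10]])@R.T+[507,-217,0]
def cr(x,o,w,h,k):
    im=cv2.resize(x['color'][o[1]:o[1]+h,o[0]:o[0]+w],None,fx=k,fy=k,interpolation=cv2.INTER_CUBIC)
    for q in proj(x,M):cv2.circle(im,tuple(int(v) for v in (q-o)*k),3,(0,255,0),1)
    return im
A=cr(s,[335,175],100,75,4);B=cr(d,[240,260],100,75,4);C=cr(c,[120,180],400,150,2)
cv2.imwrite('pics/z5.png',np.vstack([np.hstack([A,B]),C]))
E
```

```text
time_s: 8.78
tcp_pos: [488.1, -275.7, 87.6]
tool_rot: [-179.9, -0.0, 73.0]
ft_force: [0.0, 0.3, -0.4]
opening: 12.3
grasp_force: 48.7
[ 489.16069273 -276.42265174   89.22691151] [1.79919948e+02 3.01946183e-02 7.30168756e+01]
```

View pics/z5.png

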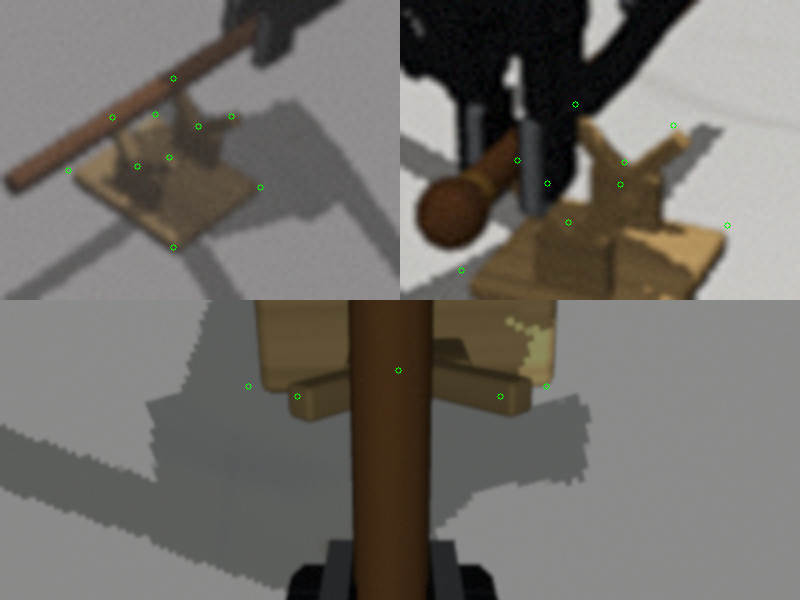

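Against the model overlay, the rest sits about 2.3 mm toward tool +y and is turned about 1.5° counter-clockwise. That shows in the base edge at (262,390)-(552,383) against the predicted row 386. I'll correct for that and lower.

```bash
python3 -m creep '[{"dx":0,"dy":0.0035,"dz":0,"twist":-1.2},{"dx":0,"dy":0,"dz":0.01,"twist":0},{"dx":0,"dy":0,"dz":0.01,"twist":0},{"dx":0,"dy":0,"dz":0.008,"twist":0},{"dx":0,"dy":0,"dz":0.006,"twist":0},{"dx":0,"dy":0,"dz":0.004,"twist":0},{"dx":0,"dy":0,"dz":0,"twist":0},{"dx":0,"dy":0,"dz":0,"twist":0}]'
```

```text
time_s: 9.93
tcp_pos: [492.1, -277.2, 50.6]
tool_rot: [180.0, 0.0, 74.2]
ft_force: [-0.2, -0.6, -0.6]
opening: 12.2
grasp_force: 48.7
```

```bash
python3 -m creep '[{"dx":0,"dy":0,"dz":0.001,"twist":0},{"dx":0,"dy":0,"dz":0.001,"twist":0},{"dx":0,"dy":0,"dz":0,"twist":0},{"dx":0,"dy":0,"dz":0,"twist":0}]'; python3 - <<'E'
from h import *
c=cap('wrist');s=cap('scene');d=cap('side')
def cr(x,o,w,h,k):return cv2.resize(x['color'][o[1]:o[1]+h,o[0]:o[0]+w],None,fx=k,fy=k,interpolation=cv2.INTER_CUBIC)
cv2.imwrite('pics/z6.png',np.vstack([np.hstack([cr(s,[335,175],100,75,4),cr(d,[240,260],100,75,4)]),cr(c,[120,180],400,150,2)]))
E
```

```text
time_s: 10.42
tcp_pos: [492.1, -277.2, 48.5]
tool_rot: [180.0, 0.0, 74.2]
ft_force: [-0.1, -0.4, -0.0]
opening: 12.2
grasp_force: 48.8
```

View pics/z6.png

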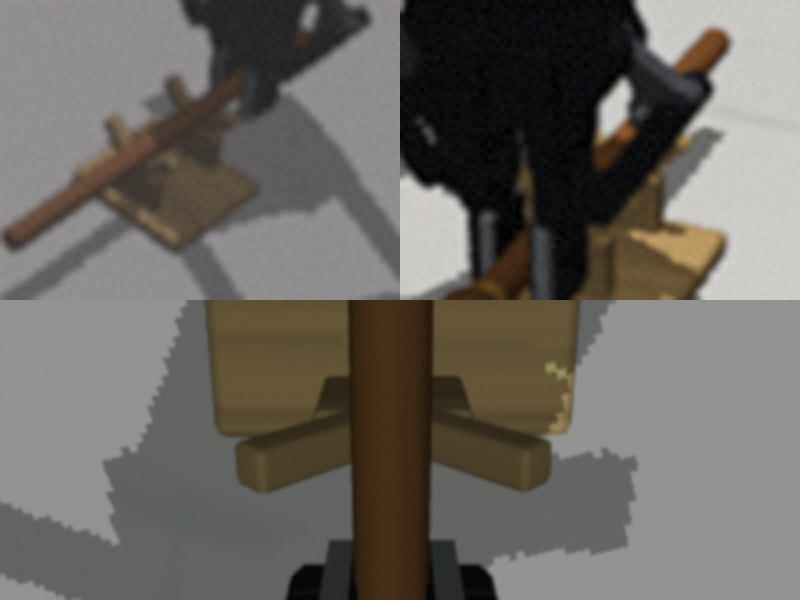

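The stick is centred in the notch (column 392 against 391) and parallel to the rest. I'll check the lengthways centring from the far end at scene (338,235) and touch down gently.

```bash
python3 -m creep '[{"dx":0,"dy":0,"dz":0.001,"twist":0},{"dx":0,"dy":0,"dz":0,"twist":0},{"dx":0,"dy":0,"dz":0,"twist":0}]'; python3 - <<'E'
from h import *
s=cap('scene');e=ray(s,(338.3,234.7),46);print(e,np.hypot(*(e[:2]-[509,-217])))
w=cap('wrist')
# near base edge (top z=10) mid pixel -> rest centre 35 mm further
for q in((120+218/2,180+132/2),(120+570/2,180+130/2)):print(ray(w,q,10))
E
```

```text
time_s: 10.95
tcp_pos: [492.3, -277.3, 47.7]
tool_rot: [179.9, 0.0, 74.2]
ft_force: [1.7, -1.1, 3.2]
opening: 12.0
grasp_force: 48.9
[ 539.28762045 -102.46359013   46.        ] 118.47332669891658
[ 462.83332141 -240.18800421   10.        ]
[ 536.87148176 -260.68550284   10.        ]
```

Lengthways is within about 2 mm and the force shows contact. I release and withdraw straight up.

```bash
python3 -m creep '[{"dx":0,"dy":0,"dz":0,"twist":0},{"dx":0,"dy":0,"dz":0,"twist":0},{"dx":0,"dy":0,"dz":0,"twist":0},{"dx":0,"dy":0,"dz":0,"twist":0},{"dx":0,"dy":0,"dz":0,"twist":0}]' 0.04; python3 -m creep '[{"dx":0,"dy":0,"dz":-0.01,"twist":0},{"dx":0,"dy":0,"dz":-0.02,"twist":0},{"dx":0,"dy":0,"dz":-0.025,"twist":0},{"dx":0,"dy":0,"dz":-0.03,"twist":0},{"dx":0,"dy":0,"dz":-0.03,"twist":0},{"dx":0,"dy":0,"dz":-0.02,"twist":0},{"dx":0,"dy":0,"dz":0,"twist":0},{"dx":0,"dy":0,"dz":0,"twist":0}]'; python3 - <<'E'
from h import *
c=cap('wrist');s=cap('scene');d=cap('side')
def cr(x,o,w,h,k):return cv2.resize(x['color'][o[1]:o[1]+h,o[0]:o[0]+w],None,fx=k,fy=k,interpolation=cv2.INTER_CUBIC)
cv2.imwrite('pics/z7.png',np.vstack([np.hstack([cr(s,[335,175],100,75,4),cr(d,[220,255],133,100,3)[:300,:400].copy() if 0 else cv2.resize(d['color'][255:355,220:353],(400,300))]),cr(c,[120,0],400,300,1).repeat(1,0) if 0 else cv2.resize(c['color'],(800,600))[100:400]]))
E
```

```text
time_s: 11.68
tcp_pos: [491.8, -277.0, 47.2]
tool_rot: [-180.0, -0.0, 74.2]
ft_force: [-0.6, 0.7, 0.0]
opening: 40.0
grasp_force: 0.0
time_s: 12.68
tcp_pos: [491.7, -276.9, 182.2]
tool_rot: [-180.0, -0.0, 74.2]
ft_force: [-0.0, 0.2, -1.0]
opening: 40.2
grasp_force: 0.0
```

View pics/z7.png

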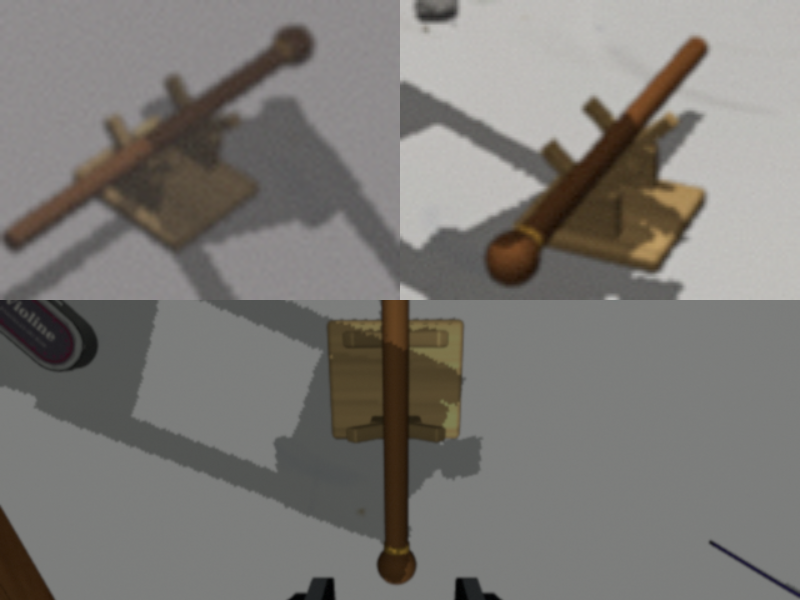

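The stick lies in both notches, centred at column 396 in the wrist view, and the gripper is clear of it. Handing in.

```bash
python3 -c "
from workcell import manip
print(manip.finish_job())"
```

```text
the job is handed in; nothing more can be done
None
```

The ball stick is out of its tube and resting in both notches, its middle about 2 mm from the rest's middle by my camera estimate; I never touched the plain stick, and I handed the job in at about 13 s (no verdict was returned).

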